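# Re-rack the refilled reagent bottles in the order of the coloured places

## Task

Move the four refilled reagent bottles from the wooden block to the white bench rack, so that the row there follows the coloured discs: each bottle stands upright and fully down in the well whose disc has the colour of its cap. Keep the bottles upright, set each one down rather than dropping it, and leave the black-capped bottle in its well and the beaker where they are.

Things in the scene. Friction and masses are not known exactly. Their poses are not given: they have to be found in the camera images.
- bottle_red_mid (a point): Amber glass bottle with red screw cap (27 mm across, the top 18 mm) and red label stripe; 36 mm across, 90 mm tall, straight-sided up to 60 mm, about 90 g. Point: on its axis, 45 mm above its foot. Starts upright in one of four wells (52 mm wide, 18 mm deep, in a row 66 mm apart) of a fixed wooden block, top 30 mm above the bench, so its foot is at 12 mm.
- bottle_yellow_mid (a point): Amber glass bottle with yellow screw cap (27 mm across, the top 18 mm) and yellow label stripe; 36 mm across, 90 mm tall, straight-sided up to 60 mm, about 90 g. Point: on its axis, 45 mm above its foot. Starts upright in one of four wells (52 mm wide, 18 mm deep, in a row 66 mm apart) of a fixed wooden block, top 30 mm above the bench, so its foot is at 12 mm.
- bottle_green_mid (a point): Amber glass bottle with green screw cap (27 mm across, the top 18 mm) and green label stripe; 36 mm across, 90 mm tall, straight-sided up to 60 mm, about 90 g. Point: on its axis, 45 mm above its foot. Starts upright in one of four wells (52 mm wide, 18 mm deep, in a row 66 mm apart) of a fixed wooden block, top 30 mm above the bench, so its foot is at 12 mm.
- bottle_blue_mid (a point): Amber glass bottle with blue screw cap (27 mm across, the top 18 mm) and blue label stripe; 36 mm across, 90 mm tall, straight-sided up to 60 mm, about 90 g. Point: on its axis, 45 mm above its foot. Starts upright in one of four wells (52 mm wide, 18 mm deep, in a row 66 mm apart) of a fixed wooden block, top 30 mm above the bench, so its foot is at 12 mm.
- place_red: The red disc, 51 mm wide, 2 mm thick, on the floor of one well of the fixed white rack: place of the red-capped bottle. Origin: centre of its underside, 10 mm above the bench (a bottle's foot stands at 12 mm). y axis along the row. Rack: 334 x 76 mm, top at 30 mm, five wells in a row 66 mm apart, each 52 mm wide, 20 mm deep.
- place_yellow: The yellow disc, 51 mm wide, 2 mm thick, on the floor of one well of the fixed white rack: place of the yellow-capped bottle. Origin: centre of its underside, 10 mm above the bench (a bottle's foot stands at 12 mm). y axis along the row. Rack: 334 x 76 mm, top at 30 mm, five wells in a row 66 mm apart, each 52 mm wide, 20 mm deep.
- place_green: The green disc, 51 mm wide, 2 mm thick, on the floor of one well of the fixed white rack: place of the green-capped bottle. Origin: centre of its underside, 10 mm above the bench (a bottle's foot stands at 12 mm). y axis along the row. Rack: 334 x 76 mm, top at 30 mm, five wells in a row 66 mm apart, each 52 mm wide, 20 mm deep.
- place_blue: The blue disc, 51 mm wide, 2 mm thick, on the floor of one well of the fixed white rack: place of the blue-capped bottle. Origin: centre of its underside, 10 mm above the bench (a bottle's foot stands at 12 mm). y axis along the row. Rack: 334 x 76 mm, top at 30 mm, five wells in a row 66 mm apart, each 52 mm wide, 20 mm deep.
- bottle_black: Amber glass bottle with black screw cap (27 mm across, the top 18 mm) and black label stripe; 36 mm across, 90 mm tall, straight-sided up to 60 mm, about 90 g. Already in its own place, any one of the five wells of the white rack; stays there. Origin: centre of its foot.
- beaker: Small glass beaker, 52 mm across (56 mm at the rim), 70 mm tall, on the bench beyond the racks; not needed. Origin: centre of its foot.

How it is judged:
By the outcome, as a careful person would: the job done as asked, in the order asked, and still so for the second after the job is handed in, with the robot touching nothing.
It also fails if it takes over 104 s, if anything falls off the work surface, if the arm or the gripper's body presses on something with over 40 N, if the wrist force passes 120 N, or if a joint passes its speed limit or range.

## Robot

A 7-joint arm with a two-finger parallel gripper is mounted at the origin on the work surface. World frame = base frame: x ahead of the robot, y to its left, z up, the work surface at z = 0. Lengths are in m, angles in rad, forces in N, time in s.
With the tool pointing down it reaches from about 0.4 to 0.85 m from the base axis. Payload 10.4 kg.
Tool frame: the origin (TCP) lies where the fingers leave the gripper's body, on its centre line; the fingertips stand 70 mm ahead of it and the grasp point (between the pads) lies r.grip_depth ahead of it (r.grip_depth is the distance from the TCP to the grasp point, in m); z points along the fingers, y is the direction in which the jaws open and shut (so a half turn about z gives the same grasp; the last joint's range is limited). The gripper opens to 87 mm and grips with 3 to 60 N. Pads are 19 mm wide; open, the fingers measure 117 mm over their backs; the gripper's body (75 mm by 190 mm) begins 51 mm behind the grasp point.
Start: joints at [-1.366, 0.332, -0.065, 1.46, 0.022, 1.35, -0.088], TCP at [0.141, 0.609, 0.292] pointing down, gripper open.
Joint ranges: [-2.6, 2.6], [-0.5, 2.12], [-1.47, 1.34], [0.16, 2.42], [-1.27, 4.41], [0.06, 2.06], [-2.6, 2.6]. Speed limits (rad/s): [2.22, 2.22, 2.79, 2.79, 3.14, 3.14, 3.14].

## Interface

Orientations are given as a unit quaternion [x, y, z, w].
In Python, from bench import monitor, viewer, workorder, nets, r gives the robot as it stands.
- The arm moves only by the tool drive_tool, never from a script. Its argument "plan" is a list of rows, each an object of numbers: "rx", "ry", "rz": the turn, a rotation vector about the tool's x, y, z in units of 360 degrees (1.0 is 360 degrees); "x", "y", "z": the shift along the tool's x, y, z in units of 1000 mm (1.0 is 1000 mm); "fingers": the opening, from 0 (shut) to 1 (fully open). In form: [{"rx": .., "ry": .., "rz": .., "x": .., "y": .., "z": .., "fingers": ..}, ...]. A call has 1 to 12 rows; each row is the pose to reach, as a shift and turn from the pose commanded when the call began, along the tool's axes at that moment, turning the shorter way round; what a row does not reach only later rows make up. A row lasts 1/8 s, in which the tool goes at most 62.5 mm and 10.7 degrees, less where a joint would pass 70% of its speed; a pose out of reach is approached as far as the arm can. A call with a number of a shift or a turn outside -1 to 1 is refused whole. A call with a gripper value outside its range is refused whole. The fingers move at their own pace and stop on an object; "squeeze" is the grip in N (left out, the last holds). Time passes only in rows, so rows that repeat a pose let the fingers close. It gives the time, the measured TCP pose, the force and the opening at its end, in the units of the state.
- monitor.read_state(): the state, without advancing time (a new reading comes with each control period).
- viewer.camera(name): name is "scene" or "top" or "wrist"; returns a dict with "color" (420x560x3 uint8, red, green, blue), "depth" (420x560 float32, m along the optical axis (not along the pixel's ray), 0 where there is no reading), "camera_matrix" (3x3 intrinsics, pixels), "xyz" and "rotation" of the camera in the world. Camera axes: x right, y down, z forward; pixel columns grow to the right and rows downward; lengths in m; the calibration is good to about 2 mm. A picture is of the moment at which its call begins.
- workorder.close_job(): hands the job in, once; it reports no verdict.
Trained networks look in the newest picture that a camera, given by its name, has taken for a name from the list of things; names that differ only in an ending like _2 or _b are one class to them, and where a whole thing is asked for, a point or a joint stands for the part that bears it (a point fixed in the world has none). Each returns a list of dicts, best first, with "confidence" (0 to 1); they miss things now and then, are a little off and sometimes report something else, mostly with a low value. They report only what shows in the picture. A call takes as long as a camera call.
- nets.find_in(label, camera): "centre" ([x, y, z] in m, in world coordinates, good to about 4 mm: the middle of the surface that is visible of it).
- nets.regions_of(label, camera): "region" (420x560 bool, what is visible of it).
The state is a dict: "time": time; "joint_positions": joint angles; "joint_vel": joint speeds; "joint_torque": joint torques, N m; "ee_pos": TCP position; "eef_rot": TCP orientation; "ft_force": force on the tool from outside, world axes, zero at the start; "torque": the same for the moment, N m; "width": finger opening in m.
Only numpy, scipy, OpenCV 4.12 (cv2) and the standard library are available. Lean on these libraries where they do the work, as an engineer would, in place of code of your own. Each camera call takes 0.05 s, during which the arm holds its last target.

## Working session

There is one attempt and no reset: what is moved stays moved. The work goes in short steps, Python scripts to look and compute and a tool call to move; the robot and the scene stay as the last step left them, time stands still between calls to the robot, and variables do not carry over. Pictures are saved under pics/ and viewed, and the job is handed in when it is done.

Besides the shell and the picture viewer there is one more tool, called by a JSON object that holds its "api" and its "payload", one argument or row to a line. drive_tool: Moves the arm, as the interface text tells. Its arguments: {"type":"object","properties":{"plan":{"type":"array","items":{"type":"object","properties":{"rx":{"type":"number","minimum":-1,"maximum":1},"ry":{"type":"number","minimum":-1,"maximum":1},"rz":{"type":"number","minimum":-1,"maximum":1},"x":{"type":"number","minimum":-1,"maximum":1},"y":{"type":"number","minimum":-1,"maximum":1},"z":{"type":"number","minimum":-1,"maximum":1},"fingers":{"type":"number"}}}},"squeeze":{"type":"number"}},"required":["plan"]}

```bash
ls; mkdir -p pics; cat > h.py <<'E'
from bench import monitor, viewer, workorder, nets, r
import numpy as np, cv2
from scipy.spatial.transform import Rotation as R
def shot(n,f):
    c=viewer.camera(n); cv2.imwrite('pics/'+f,c['color'][:,:,::-1]); return c
def cloud(c):
    d=c['depth'];K=np.array(c['camera_matrix']);v,u=np.indices(d.shape)
    p=np.stack([(u-K[0,2])/K[0,0]*d,(v-K[1,2])/K[1,1]*d,d],-1)
    rot=np.array(c['rotation'])
    if rot.shape!=(3,3): rot=R.from_quat(rot).as_matrix()
    return p@rot.T+np.array(c['xyz'])
E
python3 - <<'E'
from h import *
s=monitor.read_state(); print({k:np.round(v,3) for k,v in s.items()}, r.grip_depth)
for n in ['scene','top']:
    c=shot(n,n+'0.png')
    for l in ['red','yellow','green','blue']:
        for lab in ['bottle_%s_mid'%l,'place_%s'%l]:
            print(n,lab,[(np.round(q['centre'],3).tolist(),round(q['confidence'],2)) for q in nets.find_in(lab,n)[:2]])
    for lab in ['bottle_black','beaker']: print(n,lab,[(np.round(q['centre'],3).tolist(),round(q['confidence'],2)) for q in nets.find_in(lab,n)[:2]])
E
```

```text
pics
{'time': np.float64(0.0), 'joint_positions': array([-1.366,  0.333, -0.065,  1.461,  0.022,  1.35 , -0.089]), 'joint_vel': array([ 0.   , -0.001, -0.001,  0.001, -0.001, -0.   , -0.001]), 'joint_torque': array([-1.0000e-03, -6.2326e+01,  2.4000e-02, -3.8989e+01, -6.2000e-02,
        4.0000e-02,  0.0000e+00]), 'ee_pos': array([0.141, 0.609, 0.291]), 'eef_rot': array([ 0.114,  0.994, -0.001, -0.   ]), 'ft_force': array([0.4  , 0.122, 0.589]), 'torque': array([-0.053, -0.   , -0.014]), 'width': np.float64(0.087)} 0.051
scene bottle_red_mid [([0.499, -0.114, 0.067], 0.7)]
scene place_red []
scene bottle_yellow_mid [([0.526, -0.304, 0.064], 0.67), ([0.511, 0.146, 0.011], 0.23)]
scene place_yellow [([0.504, 0.282, 0.011], 0.49)]
scene bottle_green_mid [([0.516, -0.235, 0.069], 0.95)]
scene place_green [([0.518, 0.083, 0.02], 0.67)]
scene bottle_blue_mid [([0.511, -0.174, 0.068], 0.78)]
scene place_blue []
scene bottle_black [([0.524, 0.332, 0.069], 0.8), ([0.761, 0.003, 0.042], 0.22)]
scene beaker [([0.762, -0.001, 0.044], 0.66)]
top bottle_red_mid []
top place_red [([0.52, 0.149, 0.013], 0.9)]
top bottle_yellow_mid []
top place_yellow [([0.514, 0.278, 0.01], 0.86)]
top bottle_green_mid [([0.512, -0.222, 0.083], 0.8)]
top place_green [([0.527, 0.079, 0.014], 0.73), ([0.512, -0.224, 0.083], 0.35)]
top bottle_blue_mid [([0.5, -0.165, 0.088], 0.67)]
top place_blue [([0.516, 0.207, 0.017], 0.82)]
top bottle_black [([0.517, 0.331, 0.075], 0.7)]
top beaker [([0.759, 0.007, 0.024], 0.66)]
```

View pics/scene0.png

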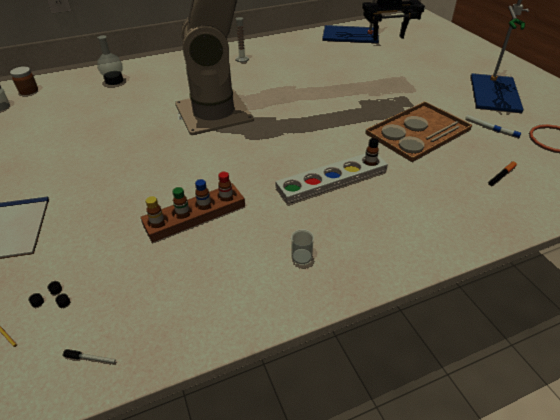

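View pics/top0.png

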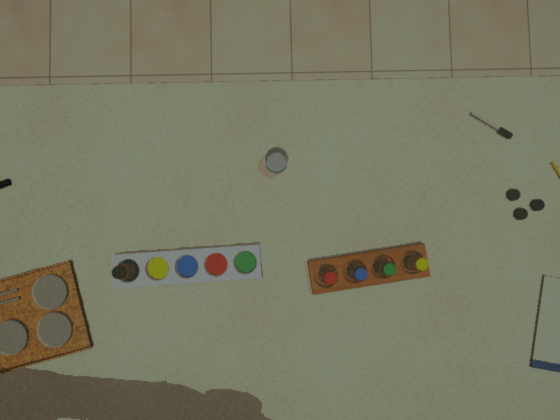

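Scene view: the wooden block (yellow, green, blue and red caps at about (152,203) to (224,178)) and the white rack (discs green, red, blue, yellow, then the black bottle at (372,150)). The top view agrees, with discs at (245,262), (216,264), (187,266) and (158,268). Next I'll fit the positions precisely.

```bash
cat > m.py <<'E'
from h import *
def colmask(c):
    hsv=cv2.cvtColor(c['color'],cv2.COLOR_RGB2HSV);H,S,V=[hsv[...,i].astype(int) for i in range(3)]
    ok=(S>150)&(V>60)
    return {'red':ok&((H<5)|(H>174)),'yellow':ok&(H>24)&(H<35),'green':ok&(H>45)&(H<85),'blue':ok&(H>100)&(H<125)}
if __name__=='__main__':
  for n in ['top','scene']:
    c=viewer.camera(n); P=cloud(c); print(n,np.round(c['xyz'],3), 'bench z',np.median(P[...,2][(abs(P[...,0]-.6)<.05)&(abs(P[...,1])<.3)]))
    for k,m in colmask(c).items():
        for nm,a in [('cap',m&(P[...,2]>.086)&(P[...,2]<.12)),('captop',m&(P[...,2]>.098)&(P[...,2]<.12)),('disc',m&(P[...,2]>.0)&(P[...,2]<.022)&(P[...,1]>0))]:
            q=P[a]; q=q[(abs(q[:,0]-.52)<.08)&(abs(q[:,1])<.4)] if len(q) else q
            if len(q)>3: print(n,k,nm,len(q),'mid',np.round((q.max(0)+q.min(0))/2,4),'ext',np.round(np.ptp(q,axis=0),3), 'mean',np.round(q.mean(0),4))
    for nm,y0,y1 in [('rack',.03,.38),('block',-.36,-.05)]:
        a=(abs(P[...,2]-.03)<.006)&(P[...,1]>y0)&(P[...,1]<y1)&(abs(P[...,0]-.52)<.1)
        q=P[a]; rc=cv2.minAreaRect((q[:,:2]*1000).astype(np.float32)); print(nm,len(q),np.round(q[:,2].mean(),4),rc)
E
python3 m.py
```

```text
top [0.569 0.009 1.219] bench z -0.0005062956997597956
top red cap 71 mid [ 0.4891 -0.1038  0.1014] ext [0.023 0.023 0.007] mean [ 0.4888 -0.1039  0.1012]
top red captop 70 mid [ 0.4891 -0.1045  0.1016] ext [0.023 0.022 0.007] mean [ 0.4888 -0.104   0.1012]
top red disc 325 mid [0.5192 0.1458 0.011 ] ext [0.046 0.046 0.012] mean [0.5199 0.1458 0.0113]
top yellow cap 133 mid [ 0.5131 -0.2993  0.0974] ext [0.025 0.025 0.018] mean [ 0.5134 -0.2994  0.1007]
top yellow captop 116 mid [ 0.5131 -0.2993  0.1022] ext [0.025 0.025 0.008] mean [ 0.5129 -0.2998  0.1014]
top yellow disc 339 mid [0.5133 0.279  0.0113] ext [0.046 0.044 0.014] mean [0.5134 0.2785 0.0114]
top blue disc 14 mid [0.5163 0.2099 0.0107] ext [0.032 0.032 0.007] mean [0.5132 0.2082 0.0104]
rack 2930 0.0292 ((516.91162109375, 211.37014770507812), (76.18545532226562, 334.37322998046875), 2.7616286277770996)
block 2323 0.0291 ((502.2892150878906, -200.59584045410156), (76.30046081542969, 269.2633972167969), 7.608229160308838)
scene [ 1.401 -0.315  0.828] bench z -0.0014269601708887247
scene red cap 56 mid [ 0.4909 -0.1058  0.0
[... 728 characters left out ...]
7] ext [0.021 0.02  0.007] mean [ 0.5071 -0.2311  0.1013]
scene green disc 61 mid [0.5132 0.0823 0.0124] ext [0.027 0.04  0.006] mean [0.5151 0.0836 0.0117]
scene blue cap 41 mid [ 0.4968 -0.1706  0.1011] ext [0.024 0.022 0.007] mean [ 0.4979 -0.1703  0.101 ]
scene blue captop 40 mid [ 0.4968 -0.1706  0.1014] ext [0.024 0.022 0.006] mean [ 0.4981 -0.1701  0.1011]
scene blue disc 60 mid [0.5075 0.2163 0.0115] ext [0.03  0.036 0.009] mean [0.5079 0.2166 0.0115]
rack 1321 0.029 ((517.0304565429688, 210.81729125976562), (81.72590637207031, 337.0034484863281), 2.8444461822509766)
block 1250 0.0291 ((502.5671691894531, -199.9351348876953), (82.30365753173828, 269.5006103515625), 7.752134323120117)
```

```bash
cat > p.py <<'E'
from h import *
import sys
# args: x,y,z,yawdeg (mm; yaw of tool y axis) -> shift/turn in the units of the moves
def plan(*ts):
    s=monitor.read_state(); p=s['ee_pos']; q=R.from_quat(s['eef_rot'])
    M=q.as_matrix(); print('t',round(s['time'],2),'pos',np.round(p*1000,1),'yaw',round(np.degrees(np.arctan2(M[1,1],M[0,1])),2),'zax',np.round(M[:,2],4),'w',round(s['width'],4),'F',np.round(s['ft_force'],1))
    for t in ts:
        a=np.radians(t[3]); y=np.array([np.cos(a),np.sin(a),0]); z=np.array([0,0,-1.]); x=np.cross(y,z)
        G=R.from_matrix(np.stack([x,y,z],1))
        d=M.T@(np.array(t[:3])/1000-p); rv=(q.inv()*G).as_rotvec()/(2*np.pi)
        print(t,'xyz',np.round(d,4),'r',np.round(rv,4))
if __name__=='__main__':
    plan(*[tuple(float(v) for v in a.split(',')) for a in sys.argv[1:]])
E
python3 - <<'E'
from h import *
c=viewer.camera('top');P=cloud(c);
for k,x,y in [('red',.489,-.104),('blue',.497,-.169),('green',.506,-.232),('yellow',.514,-.3)]:
    a=(P[...,2]>.097)&(P[...,2]<.112)&(np.hypot(P[...,0]-x,P[...,1]-y)<.03)
    q=P[a]; print(k,len(q),np.round((q.max(0)+q.min(0))/2,4),np.round(q.mean(0),4))
E
python3 p.py 500,250,290,60 489,-104,200,7.65
```

```text
red 125 [ 0.4891 -0.1046  0.1022] [ 0.4892 -0.1047  0.1013]
blue 128 [ 0.496  -0.1698  0.1024] [ 0.4958 -0.1696  0.1011]
green 131 [ 0.5041 -0.2301  0.1013] [ 0.5045 -0.2305  0.101 ]
yellow 127 [ 0.513  -0.3003  0.1018] [ 0.5134 -0.2996  0.1009]
t 1.25 pos [141.1 608.9 292.3] yaw 76.94 zax [ 0.e+00  1.e-04 -1.e+00] w 0.0873 F [-0.5 -0.3  0. ]
(500.0, 250.0, 290.0, 60.0) xyz [-0.4306 -0.2685  0.0022] r [ 0.     -0.      0.0471]
(489.0, -104.0, 200.0, 7.65) xyz [-0.4999 -0.6159  0.0922] r [ 0.     -0.      0.1925]
```

{"api": "drive_tool", "payload": {
  "plan": [
    {"x": -0.11, "y": -0.07, "z": 0.0, "rz": 0.03},
    {"x": -0.43, "y": -0.27, "z": 0.0, "rz": 0.192},
    {"x": -0.43, "y": -0.27, "z": 0.0, "rz": 0.192},
    {"x": -0.43, "y": -0.27, "z": 0.0, "rz": 0.192},
    {"x": -0.43, "y": -0.27, "z": 0.0, "rz": 0.192},
    {"x": -0.43, "y": -0.27, "z": 0.0, "rz": 0.192},
    {"x": -0.43, "y": -0.27, "z": 0.0, "rz": 0.192},
    {"x": -0.5, "y": -0.616, "z": 0.06, "rz": 0.1925},
    {"x": -0.5, "y": -0.616, "z": 0.06, "rz": 0.1925},
    {"x": -0.5, "y": -0.616, "z": 0.06, "rz": 0.1925},
    {"x": -0.5, "y": -0.616, "z": 0.06, "rz": 0.1925},
    {"x": -0.5, "y": -0.616, "z": 0.06, "rz": 0.1925}
  ]
}}

```text
validation failed for argument at $.pl...
```

```bash
python3 p.py 489.5,-105,230,7.65
```

```text
t 1.25 pos [141.1 608.9 292.3] yaw 76.94 zax [ 0.e+00  1.e-04 -1.e+00] w 0.0873 F [-0.5 -0.3  0. ]
(489.5, -105.0, 230.0, 7.65) xyz [-0.5006 -0.6167  0.0622] r [ 0.     -0.      0.1925]
```

{"api": "drive_tool", "payload": {
  "plan": [
    {"rx": 0, "ry": 0, "rz": 0.03, "x": -0.11, "y": -0.07, "z": 0, "fingers": 1},
    {"rx": 0, "ry": 0, "rz": 0.192, "x": -0.43, "y": -0.27, "z": 0, "fingers": 1},
    {"rx": 0, "ry": 0, "rz": 0.192, "x": -0.43, "y": -0.27, "z": 0, "fingers": 1},
    {"rx": 0, "ry": 0, "rz": 0.192, "x": -0.43, "y": -0.27, "z": 0, "fingers": 1},
    {"rx": 0, "ry": 0, "rz": 0.192, "x": -0.43, "y": -0.27, "z": 0, "fingers": 1},
    {"rx": 0, "ry": 0, "rz": 0.192, "x": -0.43, "y": -0.27, "z": 0, "fingers": 1},
    {"rx": 0, "ry": 0, "rz": 0.192, "x": -0.43, "y": -0.27, "z": 0, "fingers": 1},
    {"rx": 0, "ry": 0, "rz": 0.192, "x": -0.5, "y": -0.616, "z": 0.06, "fingers": 1},
    {"rx": 0, "ry": 0, "rz": 0.192, "x": -0.5, "y": -0.616, "z": 0.06, "fingers": 1},
    {"rx": 0, "ry": 0, "rz": 0.192, "x": -0.5, "y": -0.616, "z": 0.06, "fingers": 1},
    {"rx": 0, "ry": 0, "rz": 0.192, "x": -0.5, "y": -0.616, "z": 0.06, "fingers": 1},
    {"rx": 0, "ry": 0, "rz": 0.192, "x": -0.5, "y": -0.616, "z": 0.06, "fingers": 1}
  ]
}}

```text
time: 2.75
ee_pos: [0.4797, -0.0111, 0.2465]
eef_rot: [0.657, 0.754, 0.001, 0.0]
ft_force: [1.7, 0.5, -0.1]
width: 0.0871
```

```bash
python3 p.py 489.5,-105,230,7.65
```

```text
t 2.75 pos [479.7 -11.1 246.5] yaw 7.84 zax [ 1.1e-03  8.0e-04 -1.0e+00] w 0.0871 F [ 1.7  0.5 -0.1]
(489.5, -105.0, 230.0, 7.65) xyz [-0.0944 -0.0031  0.0164] r [ 0.0002 -0.0001  0.0005]
```

{"api": "drive_tool", "payload": {
  "plan": [
    {"rx": 0, "ry": 0, "rz": 0.0005, "x": -0.06, "y": -0.003, "z": 0.016, "fingers": 1},
    {"rx": 0, "ry": 0, "rz": 0.0005, "x": -0.094, "y": -0.003, "z": 0.016, "fingers": 1},
    {"rx": 0, "ry": 0, "rz": 0.0005, "x": -0.094, "y": -0.003, "z": 0.016, "fingers": 1},
    {"rx": 0, "ry": 0, "rz": 0.0005, "x": -0.094, "y": -0.003, "z": 0.016, "fingers": 1},
    {"rx": 0, "ry": 0, "rz": 0.0005, "x": -0.094, "y": -0.003, "z": 0.016, "fingers": 1}
  ]
}}

```text
time: 3.38
ee_pos: [0.4897, -0.1013, 0.2304]
eef_rot: [0.658, 0.753, 0.0, -0.0]
ft_force: [-0.2, 0.0, 1.0]
width: 0.087
```

```bash
python3 p.py 489.5,-105,110,7.65;python3 -c "
from h import *
shot('wrist','w1.png')"
```

```text
t 3.38 pos [ 489.7 -101.3  230.4] yaw 7.77 zax [ 2.e-04  5.e-04 -1.e+00] w 0.087 F [-0.2  0.   1. ]
(489.5, -105.0, 110.0, 7.65) xyz [-0.0037 -0.0008  0.1204] r [ 0.     -0.0001  0.0003]
```

View pics/w1.png

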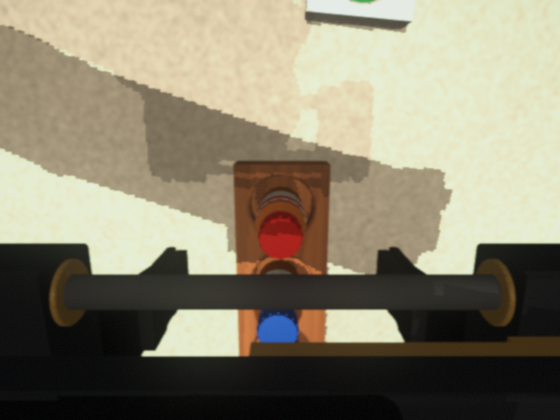

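Wrist view: the red cap at (281,235) sits midway between the jaws (about 170 and 395). Descending to grasp.

{"api": "drive_tool", "payload": {
  "plan": [
    {"rx": 0, "ry": 0, "rz": 0, "x": -0.0035, "y": -0.001, "z": 0.04, "fingers": 1},
    {"rx": 0, "ry": 0, "rz": 0, "x": -0.0035, "y": -0.001, "z": 0.08, "fingers": 1},
    {"rx": 0, "ry": 0, "rz": 0, "x": -0.0035, "y": -0.001, "z": 0.105, "fingers": 1},
    {"rx": 0, "ry": 0, "rz": 0, "x": -0.0035, "y": -0.001, "z": 0.119, "fingers": 1},
    {"rx": 0, "ry": 0, "rz": 0, "x": -0.0035, "y": -0.001, "z": 0.119, "fingers": 1},
    {"rx": 0, "ry": 0, "rz": 0, "x": -0.0035, "y": -0.001, "z": 0.119, "fingers": 0.3},
    {"rx": 0, "ry": 0, "rz": 0, "x": -0.0035, "y": -0.001, "z": 0.119, "fingers": 0.3},
    {"rx": 0, "ry": 0, "rz": 0, "x": -0.0035, "y": -0.001, "z": 0.119, "fingers": 0.3},
    {"rx": 0, "ry": 0, "rz": 0, "x": -0.0035, "y": -0.001, "z": 0.119, "fingers": 0.3}
  ],
  "squeeze": 20
}}

```text
time: 4.55
ee_pos: [0.4892, -0.1062, 0.1116]
eef_rot: [0.658, 0.753, 0.0, 0.0]
ft_force: [-0.0, -0.1, -0.1]
width: 0.0547
```

```bash
python3 p.py 489.5,-105,110,7.65
```

```text
t 4.55 pos [ 489.2 -106.2  111.6] yaw 7.65 zax [ 4.e-04  2.e-04 -1.e+00] w 0.0547 F [-0.  -0.1 -0.1]
(489.5, -105.0, 110.0, 7.65) xyz [0.0011 0.0005 0.0016] r [ 0.0001 -0.      0.    ]
```

{"api": "drive_tool", "payload": {
  "plan": [
    {"rx": 0, "ry": 0, "rz": 0, "x": 0, "y": 0, "z": 0, "fingers": 0},
    {"rx": 0, "ry": 0, "rz": 0, "x": 0, "y": 0, "z": 0, "fingers": 0},
    {"rx": 0, "ry": 0, "rz": 0, "x": 0, "y": 0, "z": 0, "fingers": 0},
    {"rx": 0, "ry": 0, "rz": 0, "x": 0, "y": 0, "z": 0, "fingers": 0}
  ]
}}

```text
time: 5.05
ee_pos: [0.4891, -0.1062, 0.1114]
eef_rot: [0.658, 0.753, 0.0, -0.0]
ft_force: [0.3, 0.9, -0.0]
width: 0.0352
```

```bash
python3 p.py 489.5,-105,250,7.65 520,145.5,250,2.8 520,145.5,112,2.8
```

```text
t 5.05 pos [ 489.1 -106.2  111.4] yaw 7.65 zax [ 0.e+00  1.e-04 -1.e+00] w 0.0352 F [ 0.3  0.9 -0. ]
(489.5, -105.0, 250.0, 7.65) xyz [ 0.0012  0.0006 -0.1386] r [ 0. -0.  0.]
(520.0, 145.5, 250.0, 2.8) xyz [ 0.2454  0.0641 -0.1386] r [ 0.     -0.      0.0135]
(520.0, 145.5, 112.0, 2.8) xyz [ 0.2454  0.0641 -0.0006] r [ 0.     -0.      0.0135]
```

{"api": "drive_tool", "payload": {
  "plan": [
    {"rx": 0, "ry": 0, "rz": 0, "x": 0, "y": 0, "z": -0.02, "fingers": 0},
    {"rx": 0, "ry": 0, "rz": 0, "x": 0, "y": 0, "z": -0.06, "fingers": 0},
    {"rx": 0, "ry": 0, "rz": 0, "x": 0, "y": 0, "z": -0.11, "fingers": 0},
    {"rx": 0, "ry": 0, "rz": 0, "x": 0.01, "y": 0.003, "z": -0.14, "fingers": 0},
    {"rx": 0, "ry": 0, "rz": 0.003, "x": 0.04, "y": 0.01, "z": -0.14, "fingers": 0},
    {"rx": 0, "ry": 0, "rz": 0.006, "x": 0.09, "y": 0.024, "z": -0.14, "fingers": 0},
    {"rx": 0, "ry": 0, "rz": 0.01, "x": 0.145, "y": 0.038, "z": -0.14, "fingers": 0},
    {"rx": 0, "ry": 0, "rz": 0.0135, "x": 0.195, "y": 0.051, "z": -0.14, "fingers": 0},
    {"rx": 0, "ry": 0, "rz": 0.0135, "x": 0.23, "y": 0.06, "z": -0.135, "fingers": 0},
    {"rx": 0, "ry": 0, "rz": 0.0135, "x": 0.244, "y": 0.064, "z": -0.11, "fingers": 0},
    {"rx": 0, "ry": 0, "rz": 0.0135, "x": 0.245, "y": 0.064, "z": -0.09, "fingers": 0},
    {"rx": 0, "ry": 0, "rz": 0.0135, "x": 0.245, "y": 0.064, "z": -0.08, "fingers": 0}
  ]
}}

```text
time: 6.55
ee_pos: [0.5193, 0.145, 0.1902]
eef_rot: [0.69, 0.724, -0.001, -0.0]
ft_force: [-0.0, -0.2, -0.1]
width: 0.0355
```

```bash
python3 p.py 520,145,112,2.8;python3 -c "
from h import *
shot('wrist','w2.png');shot('scene','s2.png')"
```

```text
t 6.55 pos [519.3 145.  190.2] yaw 2.8 zax [-1.7e-03 -9.0e-04 -1.0e+00] w 0.0355 F [-0.  -0.2 -0.1]
(520.0, 145.0, 112.0, 2.8) xyz [0.     0.0008 0.0782] r [-0.0003  0.0001  0.    ]
```

View pics/s2.png

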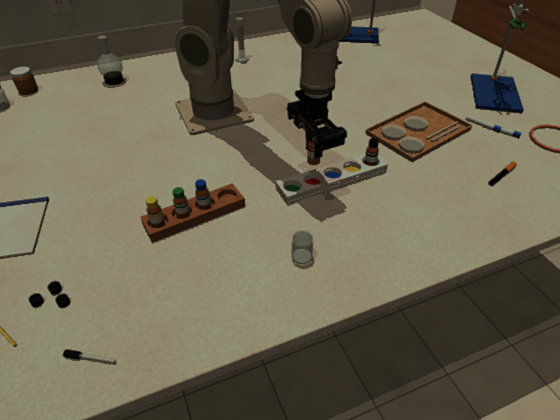

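View pics/w2.png

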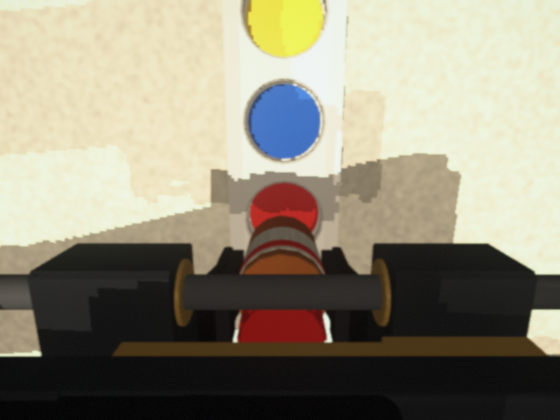

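Bottle is upright over the red disc (scene (313,150), wrist disc at (284,210)). Lowering.

{"api": "drive_tool", "payload": {
  "plan": [
    {"rx": 0, "ry": 0, "rz": 0, "x": 0, "y": 0.0005, "z": 0.02, "fingers": 0},
    {"rx": 0, "ry": 0, "rz": 0, "x": 0, "y": 0.0005, "z": 0.045, "fingers": 0},
    {"rx": 0, "ry": 0, "rz": 0, "x": 0, "y": 0.0005, "z": 0.063, "fingers": 0},
    {"rx": 0, "ry": 0, "rz": 0, "x": 0, "y": 0.0005, "z": 0.072, "fingers": 0},
    {"rx": 0, "ry": 0, "rz": 0, "x": 0, "y": 0.0005, "z": 0.076, "fingers": 0},
    {"rx": 0, "ry": 0, "rz": 0, "x": 0, "y": 0.0005, "z": 0.0785, "fingers": 0},
    {"rx": 0, "ry": 0, "rz": 0, "x": 0, "y": 0.0005, "z": 0.0785, "fingers": 0}
  ]
}}

```text
time: 7.52
ee_pos: [0.5206, 0.1452, 0.1132]
eef_rot: [0.69, 0.724, 0.0, 0.0]
ft_force: [0.9, 0.4, -0.5]
width: 0.0351
```

```bash
python3 p.py 520,145,111.2,2.8
```

```text
t 7.53 pos [520.6 145.2 113.2] yaw 2.79 zax [ 4.e-04  3.e-04 -1.e+00] w 0.0351 F [ 0.9  0.4 -0.5]
(520.0, 145.0, 111.2, 2.8) xyz [-0.0002 -0.0006  0.002 ] r [ 0.0001 -0.     -0.    ]
```

{"api": "drive_tool", "payload": {
  "plan": [
    {"rx": 0, "ry": 0, "rz": 0, "x": 0, "y": 0, "z": 0.001, "fingers": 0},
    {"rx": 0, "ry": 0, "rz": 0, "x": 0, "y": 0, "z": 0.002, "fingers": 0},
    {"rx": 0, "ry": 0, "rz": 0, "x": 0, "y": 0, "z": 0.002, "fingers": 0}
  ]
}}

```text
time: 7.9
ee_pos: [0.5206, 0.1452, 0.1114]
eef_rot: [0.69, 0.724, 0.0, -0.0]
ft_force: [-1.4, -0.9, 5.8]
width: 0.0357
```

```bash
python3 p.py 520,145,111.2,2.8
```

```text
t 7.9 pos [520.6 145.2 111.4] yaw 2.78 zax [ 4.e-04  5.e-04 -1.e+00] w 0.0357 F [-1.4 -0.9  5.8]
(520.0, 145.0, 111.2, 2.8) xyz [-0.0002 -0.0006  0.0002] r [ 0.0001 -0.0001 -0.    ]
```

Contact at 5.8 N: the bottle is seated. Releasing, rising a little, then heading for blue.

{"api": "drive_tool", "payload": {
  "plan": [
    {"rx": 0, "ry": 0, "rz": 0, "x": 0, "y": 0, "z": 0, "fingers": 0.7},
    {"rx": 0, "ry": 0, "rz": 0, "x": 0, "y": 0, "z": 0, "fingers": 1},
    {"rx": 0, "ry": 0, "rz": 0, "x": 0, "y": 0, "z": 0, "fingers": 1},
    {"rx": 0, "ry": 0, "rz": 0, "x": 0, "y": 0, "z": 0, "fingers": 1},
    {"rx": 0, "ry": 0, "rz": 0, "x": 0, "y": 0, "z": -0.02, "fingers": 1},
    {"rx": 0, "ry": 0, "rz": 0, "x": 0, "y": 0, "z": -0.07, "fingers": 1},
    {"rx": 0, "ry": 0, "rz": 0, "x": 0, "y": 0, "z": -0.11, "fingers": 1},
    {"rx": 0, "ry": 0, "rz": 0, "x": 0, "y": 0, "z": -0.11, "fingers": 1}
  ]
}}

```text
time: 8.9
ee_pos: [0.5218, 0.1455, 0.2239]
eef_rot: [0.69, 0.724, 0.003, 0.001]
ft_force: [-0.2, -0.2, -1.0]
width: 0.0869
```

```bash
python3 p.py 497,-170,222,7.65 497,-170,111.4,7.65; python3 - <<'E'
from h import *
c=viewer.camera('scene')
q=nets.find_in('bottle_red_mid','scene'); print([(np.round(a['centre'],3).tolist(),a['confidence']) for a in q])
cv2.imwrite('pics/s3.png',cv2.resize(c['color'][100:260,120:420,::-1],None,fx=2.6,fy=2.6))
E
```

```text
t 8.9 pos [521.8 145.5 223.9] yaw 2.78 zax [ 0.0049  0.0029 -1.    ] w 0.0869 F [-0.2 -0.2 -1. ]
(497.0, -170.0, 222.0, 7.65) xyz [-0.3139 -0.0401  0.0009] r [ 0.0008 -0.0004 -0.0135]
(497.0, -170.0, 111.4, 7.65) xyz [-0.3142 -0.0407  0.1115] r [ 0.0008 -0.0004 -0.0135]
[([0.531, 0.137, 0.064], 0.53)]
```

View pics/s3.png

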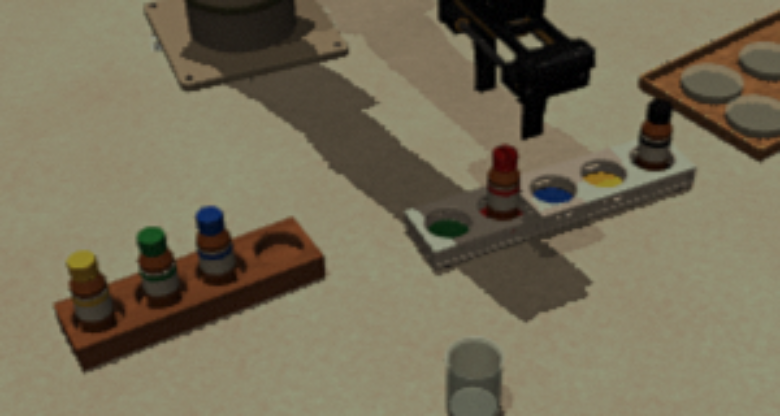

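{"api": "drive_tool", "payload": {
  "plan": [
    {"rx": 0, "ry": 0, "rz": -0.002, "x": -0.03, "y": -0.004, "z": 0, "fingers": 1},
    {"rx": 0, "ry": 0, "rz": -0.005, "x": -0.085, "y": -0.01, "z": 0, "fingers": 1},
    {"rx": 0, "ry": 0, "rz": -0.01, "x": -0.145, "y": -0.018, "z": 0, "fingers": 1},
    {"rx": 0, "ry": 0, "rz": -0.0135, "x": -0.205, "y": -0.025, "z": 0, "fingers": 1},
    {"rx": 0, "ry": 0, "rz": -0.0135, "x": -0.26, "y": -0.032, "z": 0, "fingers": 1},
    {"rx": 0, "ry": 0, "rz": -0.0135, "x": -0.3, "y": -0.037, "z": 0, "fingers": 1},
    {"rx": 0, "ry": 0, "rz": -0.0135, "x": -0.3135, "y": -0.039, "z": 0, "fingers": 1},
    {"rx": 0, "ry": 0, "rz": -0.0135, "x": -0.3135, "y": -0.039, "z": 0.01, "fingers": 1},
    {"rx": 0, "ry": 0, "rz": -0.0135, "x": -0.3135, "y": -0.039, "z": 0.025, "fingers": 1},
    {"rx": 0, "ry": 0, "rz": -0.0135, "x": -0.3135, "y": -0.039, "z": 0.025, "fingers": 1},
    {"rx": 0, "ry": 0, "rz": -0.0135, "x": -0.3135, "y": -0.039, "z": 0.025, "fingers": 1}
  ]
}}

```text
time: 10.38
ee_pos: [0.4969, -0.1692, 0.1957]
eef_rot: [0.658, 0.753, -0.0, -0.0]
ft_force: [0.5, -0.3, 0.0]
width: 0.0869
```

```bash
python3 p.py 497,-170,111.4,7.65
```

```text
t 10.38 pos [ 496.9 -169.2  195.7] yaw 7.72 zax [-4.e-04  1.e-04 -1.e+00] w 0.0869 F [ 0.5 -0.3  0. ]
(497.0, -170.0, 111.4, 7.65) xyz [-0.0009  0.0001  0.0843] r [-0.0001 -0.      0.0002]
```

{"api": "drive_tool", "payload": {
  "plan": [
    {"rx": 0, "ry": 0, "rz": 0, "x": 0, "y": 0, "z": 0.03, "fingers": 1},
    {"rx": 0, "ry": 0, "rz": 0, "x": 0, "y": 0, "z": 0.065, "fingers": 1},
    {"rx": 0, "ry": 0, "rz": 0, "x": 0, "y": 0, "z": 0.084, "fingers": 1},
    {"rx": 0, "ry": 0, "rz": 0, "x": 0, "y": 0, "z": 0.084, "fingers": 1},
    {"rx": 0, "ry": 0, "rz": 0, "x": 0, "y": 0, "z": 0.084, "fingers": 0},
    {"rx": 0, "ry": 0, "rz": 0, "x": 0, "y": 0, "z": 0.084, "fingers": 0},
    {"rx": 0, "ry": 0, "rz": 0, "x": 0, "y": 0, "z": 0.084, "fingers": 0},
    {"rx": 0, "ry": 0, "rz": 0, "x": 0, "y": 0, "z": 0.084, "fingers": 0},
    {"rx": 0, "ry": 0, "rz": 0, "x": 0, "y": 0, "z": 0.084, "fingers": 0},
    {"rx": 0, "ry": 0, "rz": 0, "x": 0, "y": 0, "z": 0.084, "fingers": 0},
    {"rx": 0, "ry": 0, "rz": 0, "x": 0, "y": 0, "z": 0.084, "fingers": 0}
  ]
}}

```text
time: 11.75
ee_pos: [0.4966, -0.1699, 0.1119]
eef_rot: [0.658, 0.753, 0.0, -0.0]
ft_force: [0.4, 0.2, 0.9]
width: 0.0353
```

```bash
python3 p.py 516.9,211,190,2.78 516.9,211,111.4,2.78
```

```text
t 11.75 pos [ 496.6 -169.9  111.9] yaw 7.65 zax [-1.e-04  1.e-04 -1.e+00] w 0.0353 F [0.4 0.2 0.9]
(516.9, 211.0, 190.0, 2.78) xyz [ 0.3748  0.0707 -0.0781] r [-0.     -0.      0.0135]
(516.9, 211.0, 111.4, 2.78) xyz [0.3748 0.0707 0.0005] r [-0.     -0.      0.0135]
```

{"api": "drive_tool", "payload": {
  "plan": [
    {"rx": 0, "ry": 0, "rz": 0, "x": 0, "y": 0, "z": -0.02, "fingers": 0},
    {"rx": 0, "ry": 0, "rz": 0, "x": 0, "y": 0, "z": -0.06, "fingers": 0},
    {"rx": 0, "ry": 0, "rz": 0, "x": 0, "y": 0, "z": -0.11, "fingers": 0},
    {"rx": 0, "ry": 0, "rz": 0, "x": 0.01, "y": 0.002, "z": -0.14, "fingers": 0},
    {"rx": 0, "ry": 0, "rz": 0.003, "x": 0.04, "y": 0.008, "z": -0.145, "fingers": 0},
    {"rx": 0, "ry": 0, "rz": 0.006, "x": 0.09, "y": 0.017, "z": -0.145, "fingers": 0},
    {"rx": 0, "ry": 0, "rz": 0.009, "x": 0.145, "y": 0.027, "z": -0.145, "fingers": 0},
    {"rx": 0, "ry": 0, "rz": 0.0135, "x": 0.2, "y": 0.038, "z": -0.145, "fingers": 0},
    {"rx": 0, "ry": 0, "rz": 0.0135, "x": 0.255, "y": 0.048, "z": -0.145, "fingers": 0},
    {"rx": 0, "ry": 0, "rz": 0.0135, "x": 0.31, "y": 0.058, "z": -0.145, "fingers": 0},
    {"rx": 0, "ry": 0, "rz": 0.0135, "x": 0.35, "y": 0.066, "z": -0.145, "fingers": 0},
    {"rx": 0, "ry": 0, "rz": 0.0135, "x": 0.371, "y": 0.07, "z": -0.14, "fingers": 0}
  ]
}}

```text
time: 13.25
ee_pos: [0.5164, 0.2094, 0.2516]
eef_rot: [0.689, 0.725, 0.0, -0.0]
ft_force: [-0.1, 0.0, -0.3]
width: 0.0353
```

{"api": "drive_tool", "payload": {
  "plan": [
    {"rx": 0, "ry": 0, "rz": 0, "x": 0.0036, "y": 0, "z": 0.02, "fingers": 0},
    {"rx": 0, "ry": 0, "rz": 0, "x": 0.0036, "y": 0, "z": 0.06, "fingers": 0},
    {"rx": 0, "ry": 0, "rz": 0, "x": 0.0036, "y": 0, "z": 0.08, "fingers": 0},
    {"rx": 0, "ry": 0, "rz": 0, "x": 0.0036, "y": 0, "z": 0.08, "fingers": 0},
    {"rx": 0, "ry": 0, "rz": 0, "x": 0.0036, "y": 0, "z": 0.08, "fingers": 0}
  ]
}}

```text
time: 13.88
ee_pos: [0.5171, 0.2102, 0.1728]
eef_rot: [0.69, 0.724, 0.0, 0.0]
ft_force: [-0.0, -0.1, -1.4]
width: 0.0355
```

```bash
python3 p.py 517.5,211,112,2.78; python3 -c "
from h import *
shot('wrist','w4.png')"
```

```text
t 13.88 pos [517.1 210.2 172.8] yaw 2.74 zax [ 1.e-03  3.e-04 -1.e+00] w 0.0355 F [-0.  -0.1 -1.4]
(517.5, 211.0, 112.0, 2.78) xyz [0.0007 0.0004 0.0608] r [ 0.0002 -0.     -0.0001]
```

View pics/w4.png

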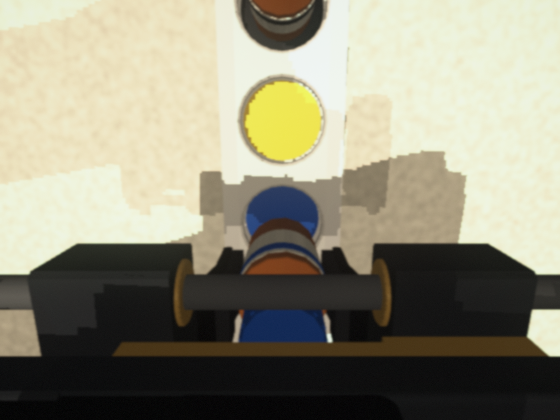

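Blue bottle aligned over the blue disc (disc and bottle both near column 282). Lowering slowly to contact.

{"api": "drive_tool", "payload": {
  "plan": [
    {"rx": 0, "ry": 0, "rz": 0, "x": 0.0005, "y": 0, "z": 0.02, "fingers": 0},
    {"rx": 0, "ry": 0, "rz": 0, "x": 0.0005, "y": 0, "z": 0.04, "fingers": 0},
    {"rx": 0, "ry": 0, "rz": 0, "x": 0.0005, "y": 0, "z": 0.052, "fingers": 0},
    {"rx": 0, "ry": 0, "rz": 0, "x": 0.0005, "y": 0, "z": 0.058, "fingers": 0},
    {"rx": 0, "ry": 0, "rz": 0, "x": 0.0005, "y": 0, "z": 0.06, "fingers": 0},
    {"rx": 0, "ry": 0, "rz": 0, "x": 0.0005, "y": 0, "z": 0.061, "fingers": 0},
    {"rx": 0, "ry": 0, "rz": 0, "x": 0.0005, "y": 0, "z": 0.0615, "fingers": 0},
    {"rx": 0, "ry": 0, "rz": 0, "x": 0.0005, "y": 0, "z": 0.0615, "fingers": 0}
  ]
}}

```text
time: 14.92
ee_pos: [0.5168, 0.2114, 0.1118]
eef_rot: [0.69, 0.724, 0.001, -0.0]
ft_force: [-4.8, -1.8, 9.6]
width: 0.0354
```

```bash
python3 p.py 517.5,211,111.5,2.78
```

```text
t 14.93 pos [516.8 211.4 111.8] yaw 2.78 zax [ 6.e-04  1.e-03 -1.e+00] w 0.0354 F [-4.8 -1.8  9.6]
(517.5, 211.0, 111.5, 2.78) xyz [-0.0004  0.0007  0.0003] r [ 0.0001 -0.0002  0.    ]
```

{"api": "drive_tool", "payload": {
  "plan": [
    {"rx": 0, "ry": 0, "rz": 0, "x": 0, "y": 0, "z": -0.0005, "fingers": 0.7},
    {"rx": 0, "ry": 0, "rz": 0, "x": 0, "y": 0, "z": -0.0005, "fingers": 1},
    {"rx": 0, "ry": 0, "rz": 0, "x": 0, "y": 0, "z": -0.0005, "fingers": 1},
    {"rx": 0, "ry": 0, "rz": 0, "x": 0, "y": 0, "z": -0.0005, "fingers": 1},
    {"rx": 0, "ry": 0, "rz": 0, "x": 0, "y": 0, "z": -0.02, "fingers": 1},
    {"rx": 0, "ry": 0, "rz": 0, "x": 0, "y": 0, "z": -0.07, "fingers": 1},
    {"rx": 0, "ry": 0, "rz": 0, "x": 0, "y": 0, "z": -0.11, "fingers": 1},
    {"rx": 0, "ry": 0, "rz": 0, "x": 0, "y": 0, "z": -0.11, "fingers": 1},
    {"rx": 0, "ry": 0, "rz": 0, "x": 0, "y": 0, "z": -0.11, "fingers": 1}
  ]
}}

```text
time: 16.05
ee_pos: [0.5161, 0.2112, 0.2197]
eef_rot: [0.69, 0.724, -0.0, -0.0]
ft_force: [-0.4, 0.3, -0.3]
width: 0.0867
```

```bash
python3 p.py 505,-231,195,7.65;  python3 - <<'E'
from h import *
c=viewer.camera('scene')
cv2.imwrite('pics/s5.png',cv2.resize(c['color'][100:260,120:420,::-1],None,fx=2.6,fy=2.6))
E
```

```text
t 16.05 pos [516.1 211.2 219.7] yaw 2.79 zax [-7.e-04 -2.e-04 -1.e+00] w 0.0867 F [-0.4  0.3 -0.3]
(505.0, -231.0, 195.0, 7.65) xyz [-0.4411 -0.0327  0.0248] r [-0.0001  0.     -0.0135]
```

View pics/s5.png

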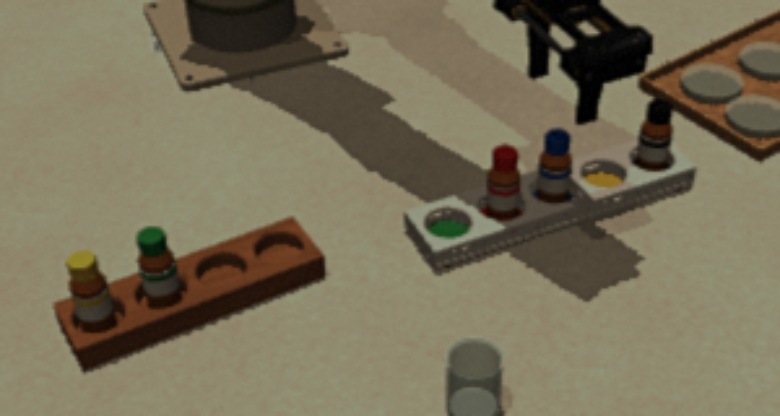

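Red and blue both stand in their wells (crop (503,180) and (555,165)). Next is green.

{"api": "drive_tool", "payload": {
  "plan": [
    {"rx": 0, "ry": 0, "rz": -0.002, "x": -0.03, "y": -0.002, "z": 0, "fingers": 1},
    {"rx": 0, "ry": 0, "rz": -0.005, "x": -0.085, "y": -0.006, "z": 0, "fingers": 1},
    {"rx": 0, "ry": 0, "rz": -0.01, "x": -0.145, "y": -0.011, "z": 0, "fingers": 1},
    {"rx": 0, "ry": 0, "rz": -0.0135, "x": -0.205, "y": -0.015, "z": 0, "fingers": 1},
    {"rx": 0, "ry": 0, "rz": -0.0135, "x": -0.265, "y": -0.02, "z": 0, "fingers": 1},
    {"rx": 0, "ry": 0, "rz": -0.0135, "x": -0.325, "y": -0.024, "z": 0, "fingers": 1},
    {"rx": 0, "ry": 0, "rz": -0.0135, "x": -0.38, "y": -0.028, "z": 0, "fingers": 1},
    {"rx": 0, "ry": 0, "rz": -0.0135, "x": -0.425, "y": -0.031, "z": 0, "fingers": 1},
    {"rx": 0, "ry": 0, "rz": -0.0135, "x": -0.441, "y": -0.0327, "z": 0.01, "fingers": 1},
    {"rx": 0, "ry": 0, "rz": -0.0135, "x": -0.441, "y": -0.0327, "z": 0.025, "fingers": 1},
    {"rx": 0, "ry": 0, "rz": -0.0135, "x": -0.441, "y": -0.0327, "z": 0.025, "fingers": 1},
    {"rx": 0, "ry": 0, "rz": -0.0135, "x": -0.441, "y": -0.0327, "z": 0.025, "fingers": 1}
  ]
}}

```text
time: 17.6
ee_pos: [0.5056, -0.2296, 0.1952]
eef_rot: [0.658, 0.753, 0.0, -0.0]
ft_force: [-0.2, 0.4, -1.1]
width: 0.087
```

```bash
python3 p.py 505,-231,111.4,7.65
```

```text
t 17.6 pos [ 505.6 -229.6  195.2] yaw 7.75 zax [-4.e-04  5.e-04 -1.e+00] w 0.087 F [-0.2  0.4 -1.1]
(505.0, -231.0, 111.4, 7.65) xyz [-0.0013 -0.0007  0.0838] r [-0.0001 -0.0001  0.0003]
```

{"api": "drive_tool", "payload": {
  "plan": [
    {"rx": 0, "ry": 0, "rz": 0, "x": 0, "y": 0, "z": 0.03, "fingers": 1},
    {"rx": 0, "ry": 0, "rz": 0, "x": 0, "y": 0, "z": 0.065, "fingers": 1},
    {"rx": 0, "ry": 0, "rz": 0, "x": 0, "y": 0, "z": 0.0835, "fingers": 1},
    {"rx": 0, "ry": 0, "rz": 0, "x": 0, "y": 0, "z": 0.0835, "fingers": 1},
    {"rx": 0, "ry": 0, "rz": 0, "x": 0, "y": 0, "z": 0.0835, "fingers": 0},
    {"rx": 0, "ry": 0, "rz": 0, "x": 0, "y": 0, "z": 0.0835, "fingers": 0},
    {"rx": 0, "ry": 0, "rz": 0, "x": 0, "y": 0, "z": 0.0835, "fingers": 0},
    {"rx": 0, "ry": 0, "rz": 0, "x": 0, "y": 0, "z": 0.0835, "fingers": 0},
    {"rx": 0, "ry": 0, "rz": 0, "x": 0, "y": 0, "z": 0.0835, "fingers": 0},
    {"rx": 0, "ry": 0, "rz": 0, "x": 0, "y": 0, "z": 0.0835, "fingers": 0},
    {"rx": 0, "ry": 0, "rz": 0, "x": 0, "y": 0, "z": 0.0835, "fingers": 0}
  ]
}}

```text
time: 18.98
ee_pos: [0.5052, -0.2309, 0.1119]
eef_rot: [0.658, 0.753, 0.0, -0.0]
ft_force: [-0.0, 0.3, 0.2]
width: 0.0352
```

```bash
python3 p.py 523.5,79.5,180,2.78 523.5,79.5,111.4,2.78
```

```text
t 18.98 pos [ 505.2 -230.9  111.9] yaw 7.65 zax [-0.e+00  1.e-04 -1.e+00] w 0.0352 F [-0.   0.3  0.2]
(523.5, 79.5, 180.0, 2.78) xyz [ 0.3052  0.0594 -0.0681] r [-0.     -0.      0.0135]
(523.5, 79.5, 111.4, 2.78) xyz [0.3052 0.0594 0.0005] r [-0.     -0.      0.0135]
```

{"api": "drive_tool", "payload": {
  "plan": [
    {"rx": 0, "ry": 0, "rz": 0, "x": 0, "y": 0, "z": -0.02, "fingers": 0},
    {"rx": 0, "ry": 0, "rz": 0, "x": 0, "y": 0, "z": -0.06, "fingers": 0},
    {"rx": 0, "ry": 0, "rz": 0, "x": 0, "y": 0, "z": -0.11, "fingers": 0},
    {"rx": 0, "ry": 0, "rz": 0, "x": 0.01, "y": 0.002, "z": -0.14, "fingers": 0},
    {"rx": 0, "ry": 0, "rz": 0.003, "x": 0.04, "y": 0.008, "z": -0.14, "fingers": 0},
    {"rx": 0, "ry": 0, "rz": 0.006, "x": 0.09, "y": 0.017, "z": -0.14, "fingers": 0},
    {"rx": 0, "ry": 0, "rz": 0.009, "x": 0.145, "y": 0.028, "z": -0.14, "fingers": 0},
    {"rx": 0, "ry": 0, "rz": 0.0135, "x": 0.2, "y": 0.039, "z": -0.14, "fingers": 0},
    {"rx": 0, "ry": 0, "rz": 0.0135, "x": 0.25, "y": 0.049, "z": -0.14, "fingers": 0},
    {"rx": 0, "ry": 0, "rz": 0.0135, "x": 0.29, "y": 0.056, "z": -0.14, "fingers": 0},
    {"rx": 0, "ry": 0, "rz": 0.0135, "x": 0.305, "y": 0.0595, "z": -0.13, "fingers": 0},
    {"rx": 0, "ry": 0, "rz": 0.0135, "x": 0.305, "y": 0.0595, "z": -0.1, "fingers": 0}
  ]
}}

```text
time: 20.48
ee_pos: [0.5246, 0.0803, 0.2131]
eef_rot: [0.689, 0.725, 0.002, 0.001]
ft_force: [0.5, -1.4, -0.8]
width: 0.0351
```

{"api": "drive_tool", "payload": {
  "plan": [
    {"rx": 0, "ry": 0, "rz": 0, "x": 0, "y": 0, "z": 0.03, "fingers": 0},
    {"rx": 0, "ry": 0, "rz": 0, "x": 0, "y": 0, "z": 0.04, "fingers": 0},
    {"rx": 0, "ry": 0, "rz": 0, "x": 0, "y": 0, "z": 0.04, "fingers": 0},
    {"rx": 0, "ry": 0, "rz": 0, "x": 0, "y": 0, "z": 0.04, "fingers": 0}
  ]
}}

```text
time: 20.98
ee_pos: [0.5243, 0.0791, 0.1732]
eef_rot: [0.69, 0.724, 0.001, 0.0]
ft_force: [0.1, 0.2, -1.5]
width: 0.0352
```

```bash
python3 p.py 523.5,79.5,112,2.78; python3 -c "
from h import *
shot('wrist','w6.png')"
```

```text
t 20.98 pos [524.3  79.1 173.2] yaw 2.76 zax [ 1.7e-03  6.0e-04 -1.0e+00] w 0.0352 F [ 0.1  0.2 -1.5]
(523.5, 79.5, 112.0, 2.78) xyz [ 0.0004 -0.0009  0.0612] r [ 0.0003 -0.0001 -0.0001]
```

View pics/w6.png

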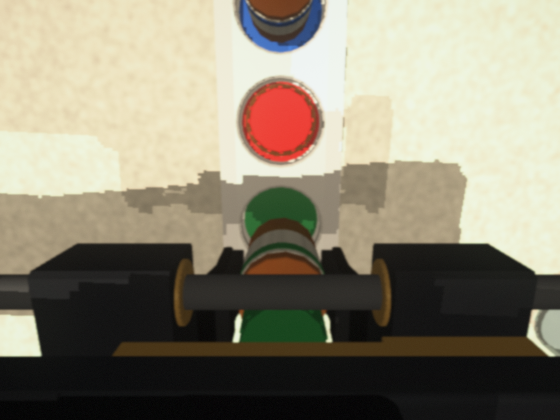

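The wrist view shows a full red circle at (281,120), so I need to check whether the red bottle is still there.

```bash
python3 - <<'E'
from h import *
c=viewer.camera('scene')
cv2.imwrite('pics/s7.png',cv2.resize(c['color'][100:260,120:420,::-1],None,fx=2.6,fy=2.6))
c=viewer.camera('wrist');P=cloud(c)
print(np.round(P[120,240:322:8],3)); print(np.round(P[20,280],3),np.round(P[215,282],3))
E
```

```text
[[0.493 0.146 0.007]
 [0.504 0.146 0.071]
 [0.51  0.146 0.101]
 [0.513 0.146 0.101]
 [0.516 0.147 0.1  ]
 [0.52  0.147 0.102]
 [0.523 0.147 0.1  ]
 [0.526 0.147 0.1  ]
 [0.53  0.147 0.101]
 [0.533 0.147 0.099]
 [0.546 0.148 0.008]]
[0.517 0.193 0.066] [0.524 0.083 0.011]
```

View pics/s7.png

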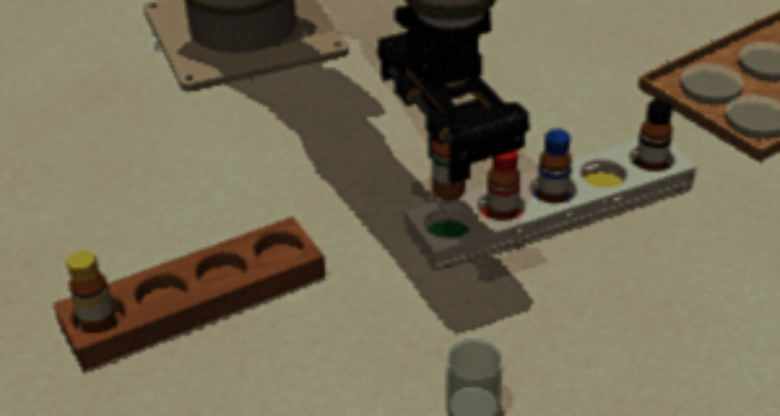

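Depth there reads 0.101 m, so the circle is the red bottle's cap from above, standing at (0.520, 0.147). All fine. Lowering green.

{"api": "drive_tool", "payload": {
  "plan": [
    {"rx": 0, "ry": 0, "rz": 0, "x": 0, "y": -0.0005, "z": 0.02, "fingers": 0},
    {"rx": 0, "ry": 0, "rz": 0, "x": 0, "y": -0.0005, "z": 0.04, "fingers": 0},
    {"rx": 0, "ry": 0, "rz": 0, "x": 0, "y": -0.0005, "z": 0.052, "fingers": 0},
    {"rx": 0, "ry": 0, "rz": 0, "x": 0, "y": -0.0005, "z": 0.058, "fingers": 0},
    {"rx": 0, "ry": 0, "rz": 0, "x": 0, "y": -0.0005, "z": 0.06, "fingers": 0},
    {"rx": 0, "ry": 0, "rz": 0, "x": 0, "y": -0.0005, "z": 0.061, "fingers": 0},
    {"rx": 0, "ry": 0, "rz": 0, "x": 0, "y": -0.0005, "z": 0.061, "fingers": 0},
    {"rx": 0, "ry": 0, "rz": 0, "x": 0, "y": -0.0005, "z": 0.061, "fingers": 0}
  ]
}}

```text
time: 22.12
ee_pos: [0.5234, 0.0794, 0.1118]
eef_rot: [0.69, 0.724, 0.0, -0.0]
ft_force: [-3.4, -0.8, 6.0]
width: 0.0352
```

```bash
python3 p.py 523.5,79.5,111.5,2.78
```

```text
t 22.12 pos [523.4  79.4 111.8] yaw 2.78 zax [ 5.e-04  7.e-04 -1.e+00] w 0.0352 F [-3.4 -0.8  6. ]
(523.5, 79.5, 111.5, 2.78) xyz [0.0001 0.0001 0.0003] r [ 0.0001 -0.0001  0.    ]
```

{"api": "drive_tool", "payload": {
  "plan": [
    {"rx": 0, "ry": 0, "rz": 0, "x": 0, "y": 0, "z": 0, "fingers": 0.7},
    {"rx": 0, "ry": 0, "rz": 0, "x": 0, "y": 0, "z": 0, "fingers": 1},
    {"rx": 0, "ry": 0, "rz": 0, "x": 0, "y": 0, "z": 0, "fingers": 1},
    {"rx": 0, "ry": 0, "rz": 0, "x": 0, "y": 0, "z": 0, "fingers": 1},
    {"rx": 0, "ry": 0, "rz": 0, "x": 0, "y": 0, "z": -0.02, "fingers": 1},
    {"rx": 0, "ry": 0, "rz": 0, "x": 0, "y": 0, "z": -0.07, "fingers": 1},
    {"rx": 0, "ry": 0, "rz": 0, "x": 0, "y": 0, "z": -0.11, "fingers": 1},
    {"rx": 0, "ry": 0, "rz": 0, "x": 0, "y": 0, "z": -0.11, "fingers": 1},
    {"rx": 0, "ry": 0, "rz": 0, "x": 0, "y": 0, "z": -0.11, "fingers": 1}
  ]
}}

```text
time: 23.25
ee_pos: [0.5228, 0.0794, 0.2203]
eef_rot: [0.69, 0.724, -0.0, -0.0]
ft_force: [-0.3, 0.1, 0.0]
width: 0.087
```

```bash
python3 p.py 513.3,-300,195,7.65
```

```text
t 23.25 pos [522.8  79.4 220.3] yaw 2.8 zax [-7.e-04  1.e-04 -1.e+00] w 0.087 F [-0.3  0.1  0. ]
(513.3, -300.0, 195.0, 7.65) xyz [-0.3784 -0.028   0.0252] r [-0.0001 -0.     -0.0135]
```

{"api": "drive_tool", "payload": {
  "plan": [
    {"rx": 0, "ry": 0, "rz": -0.002, "x": -0.03, "y": -0.002, "z": 0, "fingers": 1},
    {"rx": 0, "ry": 0, "rz": -0.005, "x": -0.085, "y": -0.006, "z": 0, "fingers": 1},
    {"rx": 0, "ry": 0, "rz": -0.01, "x": -0.145, "y": -0.011, "z": 0, "fingers": 1},
    {"rx": 0, "ry": 0, "rz": -0.0135, "x": -0.205, "y": -0.015, "z": 0, "fingers": 1},
    {"rx": 0, "ry": 0, "rz": -0.0135, "x": -0.265, "y": -0.02, "z": 0, "fingers": 1},
    {"rx": 0, "ry": 0, "rz": -0.0135, "x": -0.325, "y": -0.024, "z": 0, "fingers": 1},
    {"rx": 0, "ry": 0, "rz": -0.0135, "x": -0.365, "y": -0.027, "z": 0, "fingers": 1},
    {"rx": 0, "ry": 0, "rz": -0.0135, "x": -0.379, "y": -0.0282, "z": 0.01, "fingers": 1},
    {"rx": 0, "ry": 0, "rz": -0.0135, "x": -0.379, "y": -0.0282, "z": 0.025, "fingers": 1},
    {"rx": 0, "ry": 0, "rz": -0.0135, "x": -0.379, "y": -0.0282, "z": 0.025, "fingers": 1},
    {"rx": 0, "ry": 0, "rz": -0.0135, "x": -0.379, "y": -0.0282, "z": 0.025, "fingers": 1}
  ]
}}

```text
time: 24.62
ee_pos: [0.5139, -0.2991, 0.1957]
eef_rot: [0.658, 0.753, 0.0, -0.0]
ft_force: [-0.3, 0.0, -0.6]
width: 0.0872
```

```bash
python3 p.py 513.3,-300,111.4,7.65
```

```text
t 24.62 pos [ 513.9 -299.1  195.7] yaw 7.77 zax [-2.e-04  8.e-04 -1.e+00] w 0.0872 F [-0.3  0.  -0.6]
(513.3, -300.0, 111.4, 7.65) xyz [-0.0009 -0.0008  0.0843] r [-0.     -0.0001  0.0003]
```

{"api": "drive_tool", "payload": {
  "plan": [
    {"rx": 0, "ry": 0, "rz": 0, "x": 0, "y": 0, "z": 0.03, "fingers": 1},
    {"rx": 0, "ry": 0, "rz": 0, "x": 0, "y": 0, "z": 0.065, "fingers": 1},
    {"rx": 0, "ry": 0, "rz": 0, "x": 0, "y": 0, "z": 0.0838, "fingers": 1},
    {"rx": 0, "ry": 0, "rz": 0, "x": 0, "y": 0, "z": 0.0838, "fingers": 1},
    {"rx": 0, "ry": 0, "rz": 0, "x": 0, "y": 0, "z": 0.0838, "fingers": 0},
    {"rx": 0, "ry": 0, "rz": 0, "x": 0, "y": 0, "z": 0.0838, "fingers": 0},
    {"rx": 0, "ry": 0, "rz": 0, "x": 0, "y": 0, "z": 0.0838, "fingers": 0},
    {"rx": 0, "ry": 0, "rz": 0, "x": 0, "y": 0, "z": 0.0838, "fingers": 0},
    {"rx": 0, "ry": 0, "rz": 0, "x": 0, "y": 0, "z": 0.0838, "fingers": 0},
    {"rx": 0, "ry": 0, "rz": 0, "x": 0, "y": 0, "z": 0.0838, "fingers": 0},
    {"rx": 0, "ry": 0, "rz": 0, "x": 0, "y": 0, "z": 0.0838, "fingers": 0}
  ]
}}

```text
time: 26.0
ee_pos: [0.5134, -0.3006, 0.112]
eef_rot: [0.658, 0.753, 0.0, -0.0]
ft_force: [0.8, -0.0, 0.2]
width: 0.0353
```

```bash
python3 p.py 513.7,277.3,111.4,2.78
```

```text
t 26.0 pos [ 513.4 -300.6  112. ] yaw 7.65 zax [-0.e+00  1.e-04 -1.e+00] w 0.0353 F [ 0.8 -0.   0.2]
(513.7, 277.3, 111.4, 2.78) xyz [0.5727 0.0772 0.0007] r [-0.     -0.      0.0135]
```

{"api": "drive_tool", "payload": {
  "plan": [
    {"rx": 0, "ry": 0, "rz": 0, "x": 0, "y": 0, "z": -0.02, "fingers": 0},
    {"rx": 0, "ry": 0, "rz": 0, "x": 0, "y": 0, "z": -0.06, "fingers": 0},
    {"rx": 0, "ry": 0, "rz": 0, "x": 0, "y": 0, "z": -0.11, "fingers": 0},
    {"rx": 0, "ry": 0, "rz": 0, "x": 0.01, "y": 0.001, "z": -0.14, "fingers": 0},
    {"rx": 0, "ry": 0, "rz": 0.003, "x": 0.04, "y": 0.005, "z": -0.145, "fingers": 0},
    {"rx": 0, "ry": 0, "rz": 0.006, "x": 0.09, "y": 0.012, "z": -0.145, "fingers": 0},
    {"rx": 0, "ry": 0, "rz": 0.009, "x": 0.145, "y": 0.02, "z": -0.145, "fingers": 0},
    {"rx": 0, "ry": 0, "rz": 0.0135, "x": 0.2, "y": 0.027, "z": -0.145, "fingers": 0},
    {"rx": 0, "ry": 0, "rz": 0.0135, "x": 0.26, "y": 0.035, "z": -0.145, "fingers": 0},
    {"rx": 0, "ry": 0, "rz": 0.0135, "x": 0.32, "y": 0.043, "z": -0.145, "fingers": 0},
    {"rx": 0, "ry": 0, "rz": 0.0135, "x": 0.37, "y": 0.05, "z": -0.145, "fingers": 0},
    {"rx": 0, "ry": 0, "rz": 0.0135, "x": 0.41, "y": 0.055, "z": -0.145, "fingers": 0}
  ]
}}

```text
time: 27.5
ee_pos: [0.5132, 0.115, 0.2585]
eef_rot: [0.689, 0.724, 0.001, 0.0]
ft_force: [0.6, -0.8, -0.1]
width: 0.0354
```

```bash
python3 p.py 513.7,277.3,257,2.78
```

```text
t 27.5 pos [513.2 115.  258.5] yaw 2.84 zax [ 1.3e-03  9.0e-04 -1.0e+00] w 0.0354 F [ 0.6 -0.8 -0.1]
(513.7, 277.3, 257.0, 2.78) xyz [0.1621 0.0085 0.0016] r [ 0.0002 -0.0001  0.0002]
```

{"api": "drive_tool", "payload": {
  "plan": [
    {"rx": 0, "ry": 0, "rz": 0, "x": 0.045, "y": 0.002, "z": 0, "fingers": 0},
    {"rx": 0, "ry": 0, "rz": 0, "x": 0.095, "y": 0.005, "z": 0, "fingers": 0},
    {"rx": 0, "ry": 0, "rz": 0, "x": 0.14, "y": 0.0075, "z": 0, "fingers": 0},
    {"rx": 0, "ry": 0, "rz": 0, "x": 0.16, "y": 0.0085, "z": 0.01, "fingers": 0},
    {"rx": 0, "ry": 0, "rz": 0, "x": 0.16, "y": 0.0085, "z": 0.05, "fingers": 0},
    {"rx": 0, "ry": 0, "rz": 0, "x": 0.16, "y": 0.0085, "z": 0.08, "fingers": 0},
    {"rx": 0, "ry": 0, "rz": 0, "x": 0.16, "y": 0.0085, "z": 0.085, "fingers": 0},
    {"rx": 0, "ry": 0, "rz": 0, "x": 0.16, "y": 0.0085, "z": 0.085, "fingers": 0},
    {"rx": 0, "ry": 0, "rz": 0, "x": 0.16, "y": 0.0085, "z": 0.085, "fingers": 0}
  ]
}}

```text
time: 28.62
ee_pos: [0.5148, 0.2734, 0.1737]
eef_rot: [0.69, 0.724, 0.001, 0.0]
ft_force: [0.2, 0.2, -0.8]
width: 0.0354
```

```bash
python3 p.py 513.7,277.3,111.4,2.78; python3 -c "
from h import *
shot('wrist','w8.png')"
```

```text
t 28.62 pos [514.8 273.4 173.7] yaw 2.77 zax [ 0.0019  0.0014 -1.    ] w 0.0354 F [ 0.2  0.2 -0.8]
(513.7, 277.3, 111.4, 2.78) xyz [ 0.0039 -0.0011  0.0623] r [ 0.0003 -0.0002 -0.    ]
```

View pics/w8.png

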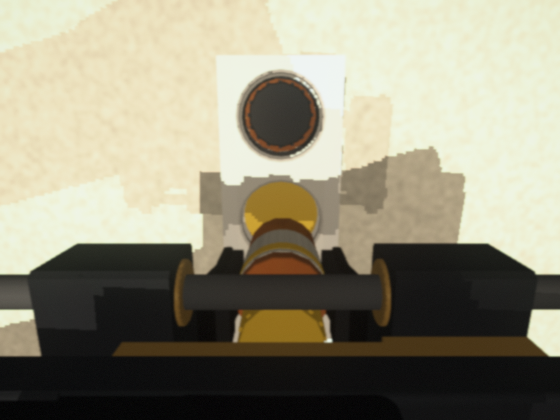

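Yellow is over the yellow disc and about 4 mm short in y. Correcting that while lowering.

{"api": "drive_tool", "payload": {
  "plan": [
    {"rx": 0, "ry": 0, "rz": 0, "x": 0.003, "y": -0.0005, "z": 0.015, "fingers": 0},
    {"rx": 0, "ry": 0, "rz": 0, "x": 0.0037, "y": -0.0005, "z": 0.03, "fingers": 0},
    {"rx": 0, "ry": 0, "rz": 0, "x": 0.0037, "y": -0.0005, "z": 0.046, "fingers": 0},
    {"rx": 0, "ry": 0, "rz": 0, "x": 0.0037, "y": -0.0005, "z": 0.056, "fingers": 0},
    {"rx": 0, "ry": 0, "rz": 0, "x": 0.0037, "y": -0.0005, "z": 0.06, "fingers": 0},
    {"rx": 0, "ry": 0, "rz": 0, "x": 0.0037, "y": -0.0005, "z": 0.061, "fingers": 0},
    {"rx": 0, "ry": 0, "rz": 0, "x": 0.0037, "y": -0.0005, "z": 0.0615, "fingers": 0},
    {"rx": 0, "ry": 0, "rz": 0, "x": 0.0037, "y": -0.0005, "z": 0.0615, "fingers": 0}
  ]
}}

```text
time: 29.68
ee_pos: [0.5133, 0.2767, 0.1119]
eef_rot: [0.69, 0.724, -0.0, -0.001]
ft_force: [-8.2, -4.5, 15.6]
width: 0.0354
```

```bash
python3 p.py 513.7,277.3,111.4,2.78
```

```text
t 29.68 pos [513.3 276.7 111.9] yaw 2.76 zax [-1.1e-03  4.0e-04 -1.0e+00] w 0.0354 F [-8.2 -4.5 15.6]
(513.7, 277.3, 111.4, 2.78) xyz [0.0006 0.0005 0.0005] r [-0.0002 -0.0001 -0.    ]
```

{"api": "drive_tool", "payload": {
  "plan": [
    {"rx": 0, "ry": 0, "rz": 0, "x": 0, "y": 0, "z": -0.0007, "fingers": 0},
    {"rx": 0, "ry": 0, "rz": 0, "x": 0, "y": 0, "z": -0.0007, "fingers": 0.7},
    {"rx": 0, "ry": 0, "rz": 0, "x": 0, "y": 0, "z": -0.0007, "fingers": 1},
    {"rx": 0, "ry": 0, "rz": 0, "x": 0, "y": 0, "z": -0.0007, "fingers": 1},
    {"rx": 0, "ry": 0, "rz": 0, "x": 0, "y": 0, "z": -0.0007, "fingers": 1},
    {"rx": 0, "ry": 0, "rz": 0, "x": 0, "y": 0, "z": -0.02, "fingers": 1},
    {"rx": 0, "ry": 0, "rz": 0, "x": 0, "y": 0, "z": -0.07, "fingers": 1},
    {"rx": 0, "ry": 0, "rz": 0, "x": 0, "y": 0, "z": -0.12, "fingers": 1},
    {"rx": 0, "ry": 0, "rz": 0, "x": 0, "y": 0, "z": -0.16, "fingers": 1},
    {"rx": 0, "ry": 0, "rz": 0, "x": 0, "y": 0, "z": -0.18, "fingers": 1}
  ]
}}

```text
time: 30.92
ee_pos: [0.5141, 0.2769, 0.2947]
eef_rot: [0.69, 0.724, 0.002, 0.0]
ft_force: [-0.0, 0.6, -0.1]
width: 0.087
```

{"api": "drive_tool", "payload": {
  "plan": [
    {"rx": 0, "ry": 0, "rz": 0, "x": -0.06, "y": -0.01, "z": 0, "fingers": 1},
    {"rx": 0, "ry": 0, "rz": 0, "x": -0.12, "y": -0.02, "z": 0, "fingers": 1},
    {"rx": 0, "ry": 0, "rz": 0, "x": -0.18, "y": -0.02, "z": 0, "fingers": 1},
    {"rx": 0, "ry": 0, "rz": 0, "x": -0.24, "y": -0.02, "z": 0, "fingers": 1},
    {"rx": 0, "ry": 0, "rz": 0, "x": -0.3, "y": -0.02, "z": 0, "fingers": 1},
    {"rx": 0, "ry": 0, "rz": 0, "x": -0.36, "y": -0.02, "z": 0, "fingers": 1},
    {"rx": 0, "ry": 0, "rz": 0, "x": -0.42, "y": -0.02, "z": 0, "fingers": 1},
    {"rx": 0, "ry": 0, "rz": 0, "x": -0.46, "y": -0.02, "z": 0, "fingers": 1},
    {"rx": 0, "ry": 0, "rz": 0, "x": -0.46, "y": -0.02, "z": 0, "fingers": 1}
  ]
}}

```text
time: 32.05
ee_pos: [0.5149, -0.1874, 0.2919]
eef_rot: [0.692, 0.722, -0.0, 0.001]
ft_force: [0.8, 0.5, -0.4]
width: 0.0869
```

```bash
python3 - <<'E'
from h import *
print(monitor.read_state()['time'],monitor.read_state()['ee_pos'])
c=viewer.camera('scene')
cv2.imwrite('pics/s9.png',cv2.resize(c['color'][100:280,120:420,::-1],None,fx=2.6,fy=2.6))
print('beaker',nets.find_in('beaker','scene')[:1])
c=shot('top','t9.png');P=cloud(c)
for k,x,y in [('green',523.3,79.3),('red',520.1,145.2),('blue',516.9,211.1),('yellow',513.7,277.),('black',510.5,342.9)]:
    a=(P[...,2]>.092)&(P[...,2]<.12)&(np.hypot(P[...,0]-x/1e3,P[...,1]-y/1e3)<.03)
    q=P[a]; print(k,len(q), (np.round((q.max(0)+q.min(0))/2,4),np.round(q.mean(0),4),np.round(q[:,2].std(),4),np.median(c['color'][a],0)) if len(q) else '')
E
```

```text
32.05 [ 0.51490057 -0.18741837  0.29194862]
beaker [{'centre': [0.7639, -0.0006, 0.0423], 'confidence': 0.69}]
green 131 (array([0.5236, 0.0788, 0.0996]), array([0.5233, 0.079 , 0.1009]), np.float64(0.0026), array([ 63., 113.,  62.]))
red 134 (array([0.5211, 0.1463, 0.1003]), array([0.5206, 0.1464, 0.1009]), np.float64(0.0023), array([138.,  57.,  46.]))
blue 142 (array([0.5162, 0.211 , 0.0997]), array([0.5164, 0.2106, 0.1006]), np.float64(0.0024), array([ 56.,  83., 124.]))
yellow 136 (array([0.5137, 0.2768, 0.0993]), array([0.5138, 0.2761, 0.1009]), np.float64(0.0025), array([135., 140.,  33.]))
black 147 (array([0.5108, 0.3424, 0.0999]), array([0.511 , 0.3417, 0.1006]), np.float64(0.0026), array([49., 50., 42.]))
```

View pics/s9.png

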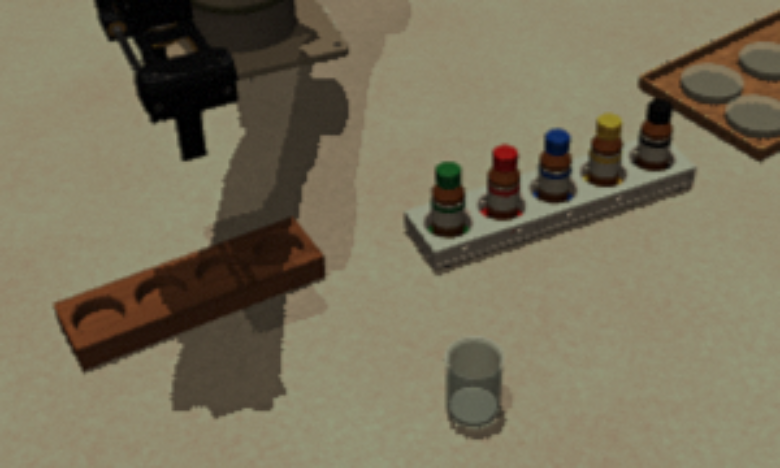

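View pics/t9.png

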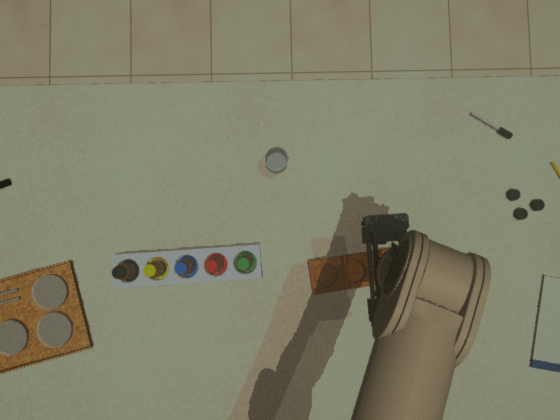

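All five bottles are upright in the matching wells, with cap tops at about 0.101 m and within 1.5 mm of the well centres. The beaker and black bottle haven't moved, and the gripper is open and clear.

{"api": "drive_tool", "payload": {
  "plan": [
    {"rx": 0, "ry": 0, "rz": 0, "x": 0, "y": 0, "z": 0, "fingers": 1},
    {"rx": 0, "ry": 0, "rz": 0, "x": 0, "y": 0, "z": 0, "fingers": 1},
    {"rx": 0, "ry": 0, "rz": 0, "x": 0, "y": 0, "z": 0, "fingers": 1}
  ]
}}

```text
time: 32.58
ee_pos: [0.5159, -0.183, 0.2906]
eef_rot: [0.689, 0.724, 0.0, -0.0]
ft_force: [-0.4, -0.6, -0.0]
width: 0.0872
```

```bash
python3 -c "
from h import *
print(workorder.close_job())"
```

```text
the job is handed in; nothing more can be done
None
```

I moved all four bottles from the wooden block into the white rack wells whose discs match their caps, and handed the job in at about 32.6 s of the 104 s allowed. I lowered each one until it touched the well floor before letting go; contact force was between 6 and 16 N.

**Last checks (scene and top cameras):** the rack row reads green, red, blue, yellow, black. All five cap tops sit at about 0.101 m, which means fully down, and each bottle is within about 1.5 mm of its well centre. The black-capped bottle and the beaker are where they started, and the gripper is open and clear of everything.

**Checks that seemed off at first:**
- **Empty red well:** one wrist picture made the red well look empty. Depth readings showed it was the red bottle's cap seen from above.
- **Yellow bottle:** it hovered about 4 mm short along the row, so I corrected that while lowering it.

No final check failed.

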